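# Build up the heel on an upturned shoe

## Task

Build up the heel on the upturned shoe: lay the three leather lifts on its heel seat one at a time, largest first, then the middle one, then the smallest, and finish with the rubber top piece. Every piece lies flat, centred across the heel, with its straight edge towards the toe and flush with the straight front edge of the heel seat. Leave the hammer, brush and polish tin where they are.

Things in the scene. Friction and masses are not known exactly. Their poses are not given: they have to be found in the camera images.
- heel_seat (a point): Heel seat of an upturned dark brown shoe fixed on a stand, left or right, toe away from the robot: a level pale tan leather D, 64 mm wide, 110 mm above the bench. Point: middle of its straight front edge, on its surface; x to the toe, z up. The seat reaches 64 mm to -x, ending round. Ahead the sole rises to 23 mm above the seat from 90 to 140 mm; the toe ends at 186 mm; 90 mm wide.
- lift_large: Loose: the largest leather heel lift (pale tan, brown edges). A stiff flat D, 60 mm wide (y), 60 mm long (x), 14 mm thick, lying on the bench. Origin: underside, middle of the straight edge; x points out of that edge, z up. It reaches 60 mm to -x: parallel sides for 30 mm, then a half round of radius 30 mm. About 20 to 65 g.
- lift_middle: Loose: the middle leather heel lift (pale tan, brown edges). A stiff flat D, 53 mm wide (y), 53 mm long (x), 14 mm thick, lying on the bench. Origin: underside, middle of the straight edge; x points out of that edge, z up. It reaches 53 mm to -x: parallel sides for 26.5 mm, then a half round of radius 26.5 mm. About 20 to 65 g.
- lift_small: Loose: the smallest leather heel lift (pale tan, brown edges). A stiff flat D, 46 mm wide (y), 46 mm long (x), 14 mm thick, lying on the bench. Origin: underside, middle of the straight edge; x points out of that edge, z up. It reaches 46 mm to -x: parallel sides for 23 mm, then a half round of radius 23 mm. About 20 to 65 g.
- top_piece: Loose: the black rubber top piece with brass nail heads, smaller than every lift. A stiff flat D, 39 mm wide (y), 39 mm long (x), 14 mm thick, lying on the bench. Origin: underside, middle of the straight edge; x points out of that edge, z up. It reaches 39 mm to -x: parallel sides for 19.5 mm, then a half round of radius 19.5 mm. About 20 to 65 g.
- hammer: Bystander, loose: a hammer 270 mm long lying across the far side of the bench; x along its handle towards the head.
- brush: Bystander, loose: a round stipple brush standing bristles up, 54 mm in diameter, 60 mm tall, near the right side of the bench; origin at the centre of its underside.
- polish_tin: Bystander, loose: a flat round metal tin, 82 mm in diameter, 24 mm tall, near the left side of the bench; origin at the centre of its underside. (A round iron tack tray, 170 mm in diameter and 28 mm tall, is fixed on the bench on the side where the shoe is not, its centre 270 to 340 mm from the middle line.)

How it is judged:
By the outcome, as a careful person would: the job done as asked, in the order asked, and still so for the second after the job is handed in, with the robot touching nothing.
It also fails if it takes over 106 s, if anything falls off the work surface, if the arm or the gripper's body presses on something with over 40 N, if the wrist force passes 120 N, or if a joint passes its speed limit or range.

## Robot

A 6-joint arm with a two-finger parallel gripper is mounted at the origin on the work surface. World frame = base frame: x ahead of the robot, y to its left, z up, the work surface at z = 0. Lengths are in m, angles in rad, forces in N, time in s.
With the tool pointing down it reaches from about 0.4 to 0.825 m from the base axis. Payload 7 kg.
Tool frame: the origin (TCP) lies at the very end of the fingers, on their centre line; the grasp point (between the pads) lies 19 mm behind it; z points along the fingers, y is the line along which they close (so a half turn about z gives the same grasp; the last joint's range is limited). The gripper opens to 85 mm and grips with 20 to 120 N. Pads are 22 mm wide; open, the fingers measure 114 mm over their backs; the gripper's body (76 mm by 85 mm) begins 54 mm behind the grasp point. The pads swing forward as they close: fully open they stand 13 mm farther back than shut.
Start: joints at [-0.87, 0.359, 0.012, 0, -1.224, -0.288], TCP at [0.271, -0.618, 0.231] pointing down, gripper open.
Joint ranges: [-3.07, 3.07], [-1.43, 2.12], [-1.02, 1.25], [-3.03, 1.67], [-3.05, -0], [-3.03, 3.03]. Speed limits (rad/s): [2.39, 2.39, 3.01, 3.14, 3.14, 3.14].

## Interface

Orientations are given as a rotation vector (axis times angle).
In Python, from rig import bot gives the robot as it stands.
- The arm moves only by the tool carry_out, never from a script. Its argument "motion" is a list of rows, each a list of 7 numbers: the closure, from 0 (fully open) to 1 (shut), then the shift along the tool's x, y, z in m, then the turn, a rotation vector about the tool's x, y, z in degrees. In form: [[jaw, x, y, z, rx, ry, rz], ...]. A call has 1 to 8 rows; each row shifts and turns the commanded pose from where the row before left it, along the tool's axes as they then stand; what a row does not reach is not made up. A row lasts 1/12 s, in which the tool goes at most 41.7 mm and 7.16 degrees, less where a joint would pass 70% of its speed; a pose out of reach is approached as far as the arm can. A call is refused whole if a number of a shift passes 0.0417 or a number of a turn 7.16, either way. A call with a gripper value outside its range is refused whole. The fingers move at their own pace and stop on an object; "newtons" is the grip in N (left out, the last holds). Time passes only in rows, so rows that do not move let the fingers close. It gives the time, the measured TCP pose, the force, the opening and the grip force at its end, in the units of the state.
- bot.read_state(): the state, without advancing time (a new reading comes with each control period).
- bot.read_camera(name): name is "side" or "top" or "wrist"; returns (picture, depth): 384x512x3 uint8, red, green, blue; 384x512 float32, m along the optical axis (not along the pixel's ray), 0 where there is no reading.
- bot.get_calibration(name): a dict with "vfov" (degrees; the focal length in pixels is half the picture's height over the tangent of half this angle, whatever the lens; pixels are square), "cx", "cy" (the principal point, pixels), "R" (3x3) and "t" (3): a world point X has camera coordinates R X + t; the wrist camera has in their place "hand_eye" (4x4, takes a point from camera to tool coordinates, whose origin is the TCP and whose axes are the flange's). Camera axes: x right, y down, z forward; pixel columns grow to the right and rows downward; lengths in m; the calibration is good to about 2 mm. The wrist camera is an equidistant fisheye: a pixel r from the principal point sees the ray r / f radians off the axis. A picture is of the moment at which its call begins: read the wrist's pose just before it. get_calibration takes no time and is no camera call.
- bot.job_done(): hands the job in; it is judged then, once.
Trained networks look in the newest picture that a camera, given by its name, has taken for a name from the list of things; names that differ only in an ending like _2 or _b are one class to them, and where a whole thing is asked for, a point or a joint stands for the part that bears it (a point fixed in the world has none). Each returns a list of dicts, best first, with "p" (0 to 1); they miss things now and then, are a little off and sometimes report something else, mostly with a low value. They report only what shows in the picture. A call takes as long as a camera call.
- bot.find_in(camera, name): "centre" ([row, column] in pixels, amid what is visible of it).
- bot.regions_of(camera, name): "region" (384x512 bool, what is visible of it) and "centre" ([row, column] in pixels, amid what is visible of it).
- bot.tip_of(camera, name): "centre" ([row, column] in pixels: a listed point, or the origin of a listed thing).
The state is a dict: "time": time; "joint_positions": joint angles; "qvel": joint speeds; "joint_torque": joint torques, N m; "tool_pos": TCP position; "tcp_rot": TCP orientation; "contact_force": force on the tool from outside, world axes, zero at the start; "torque": the same for the moment, N m; "finger_gap": opening from 0.0 (shut) to 1.0 (fully open); "gripper_force": force on a finger pad.
Only numpy, scipy, OpenCV 4.12 (cv2) and the standard library are available. Lean on these libraries where they do the work, as an engineer would, in place of code of your own. Each camera call takes 0.05 s, during which the arm holds its last target. There are 200 camera calls.

## Working session

There is one attempt and no reset: what is moved stays moved. The work goes in short steps, Python scripts to look and compute and a tool call to move; the robot and the scene stay as the last step left them, time stands still between calls to the robot, and variables do not carry over. Pictures are saved under pics/ and viewed, at most 14 in all, crops included, and the job is handed in when it is done.

Besides the shell and the picture viewer there is one more tool, called after "Request:" in YAML: its name, and indented under it one key for each argument. carry_out: Moves the arm, as the interface text tells. Its arguments: {"type":"object","properties":{"motion":{"type":"array"},"newtons":{"type":"number"}},"required":["motion"]}

```bash
ls; mkdir -p pics
cat > h.py <<'E'
import numpy as np, cv2
from scipy.spatial.transform import Rotation as Ro
from rig import bot
def world(cam, depth, rc):
    c=bot.get_calibration(cam); f=192/np.tan(np.radians(c["vfov"])/2)
    rc=np.atleast_2d(rc).astype(float); r,k=rc[:,0],rc[:,1]
    z=depth[np.round(r).astype(int),np.round(k).astype(int)]
    P=np.c_[(k-c["cx"])/f*z,(r-c["cy"])/f*z,z]
    return (P-np.array(c["t"]))@np.array(c["R"]), z
E
python3 - <<'E'
from h import *
s=bot.read_state(); print({k:np.round(v,3) for k,v in s.items()})
print(np.round(Ro.from_rotvec(s["tcp_rot"]).as_matrix(),3))
for n in ["top","side"]:
    p,d=bot.read_camera(n); cv2.imwrite(f"pics/{n}0.png",p[:,:,::-1]); np.savez(f"{n}0.npz",p=p,d=d)
    c=bot.get_calibration(n); print(n,c)
    for t in ["lift_large","lift_middle","lift_small","top_piece","brush","polish_tin","hammer"]:
        for q in bot.regions_of(n,t)[:2]:
            rc=np.argwhere(q["region"]); W,z=world(n,d,rc); W=W[z>0]
            print(t,round(q["p"],2),np.round(q["centre"]),len(rc),np.round(np.median(W,0),3),np.round(W.min(0),3),np.round(W.max(0),3)) if len(W) else print(t,"nodepth")
    for t in ["heel_seat","lift_large","lift_middle","lift_small","top_piece"]:
        for q in bot.tip_of(n,t)[:2]: print("tip",t,round(q["p"],2),np.round(q["centre"],1),np.round(world(n,d,q["centre"])[0],3))
E
```

```text
pics
{'time': np.float64(0.0), 'joint_positions': array([-0.87 ,  0.359,  0.011, -0.   , -1.224, -0.288]), 'qvel': array([-0.001,  0.   , -0.001, -0.001,  0.001,  0.   ]), 'joint_torque': array([ 0.0000e+00, -5.8332e+01,  2.9341e+01,  6.9360e+00, -6.0000e-03,
        0.0000e+00]), 'tool_pos': array([ 0.271, -0.618,  0.23 ]), 'tcp_rot': array([ 6.440e-01, -3.074e+00, -3.000e-03]), 'contact_force': array([ 0.155, -0.414,  0.477]), 'torque': array([-0.005,  0.027, -0.036]), 'gripper_force': np.float64(0.0), 'finger_gap': np.float64(0.996)}
[[-0.916 -0.401 -0.001]
 [-0.401  0.916  0.001]
 [ 0.     0.002 -1.   ]]
top {'vfov': 44.694347636364434, 'cx': 249.9239294010921, 'cy': 196.42776910800956, 'R': array([[ 0.02670696, -0.9995111 , -0.01625731],
       [-0.99334759, -0.02471289, -0.11247153],
       [ 0.11201478,  0.01915293, -0.99352195]]), 't': array([0.00233876, 0.63957653, 1.76627561])}
lift_large 0.59 [201. 279.] 216 [ 0.626 -0.091  0.014] [ 0.595 -0.122 -0.006] [ 0.655 -0.055  0.027]
lift_large 0.29 [236. 390.] 204 [ 0.504 -0.51   0.056] [ 0.478 -0.541  0.007] [ 0.532 -0.488  0.07
[... 1703 characters left out ...]
 226.] 254 [0.553 0.514 0.024] [ 0.516  0.497 -0.003] [0.584 0.533 0.028]
polish_tin 0.32 [214. 329.] 158 [ 0.464 -0.066  0.014] [ 0.441 -0.093  0.003] [ 0.488 -0.041  0.02 ]
hammer 0.75 [221. 219.] 789 [0.787 0.078 0.023] [ 0.741 -0.144 -0.004] [0.843 0.156 0.03 ]
hammer 0.52 [378. 227.] 268 [0.552 0.513 0.024] [ 0.516  0.487 -0.003] [0.59  0.533 0.028]
tip heel_seat 0.66 [273.7 263.3] [[0.554 0.286 0.11 ]]
tip lift_large 0.6 [199.5 271.8] [[ 0.659 -0.092  0.002]]
tip lift_middle 0.76 [234.8 254. ] [[0.655 0.086 0.013]]
tip lift_middle 0.68 [140.3 344.5] [[ 0.499 -0.493  0.011]]
tip lift_small 0.58 [215.4 319.5] [[ 0.493 -0.07   0.   ]]
tip top_piece 0.46 [250.9 312.5] [[0.476 0.092 0.013]]
```

Run:
```python
from h import *
a=np.load("top0.npz")["p"][140:270,150:310]; b=np.load("side0.npz")["p"][150:300,180:380]
a=cv2.resize(a,None,fx=4,fy=4,interpolation=cv2.INTER_CUBIC)[:,:,::-1]; cv2.imwrite("pics/topc.png",a)
cv2.imwrite("pics/sidec.png",cv2.resize(b,None,fx=4,fy=4,interpolation=cv2.INTER_CUBIC)[:,:,::-1])
print(bot.get_calibration("wrist"))
```

```text
{'vfov': 65.70646984690485, 'cx': 258.45762689721397, 'cy': 189.050104120306, 'hand_eye': array([[ 4.30742724e-04, -9.60529920e-01, -2.78176360e-01,
         7.04876253e-02],
       [ 9.99999904e-01,  4.36678222e-04,  4.06223793e-05,
         7.49898788e-04],
       [ 8.24545474e-05, -2.78176351e-01,  9.60530016e-01,
        -1.41898792e-01],
       [ 0.00000000e+00,  0.00000000e+00,  0.00000000e+00,
         1.00000000e+00]])}
```

View pics/topc.png

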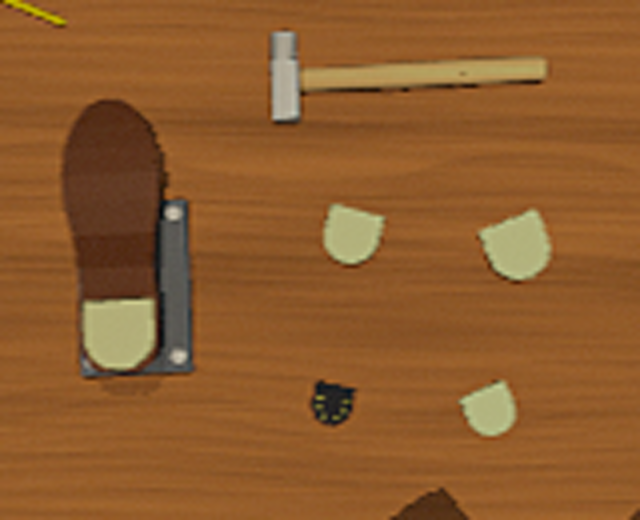

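View pics/sidec.png

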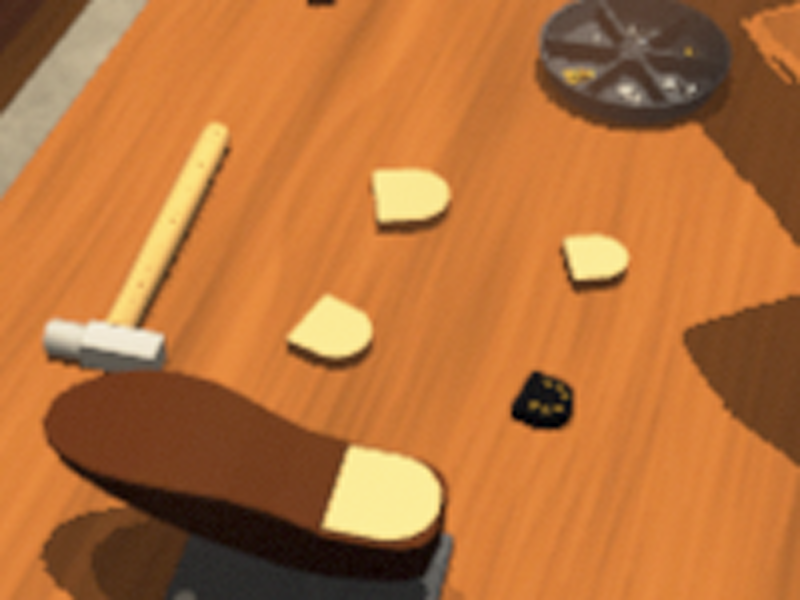

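The top view shows the shoe's heel seat at crop (120,335), toe towards +x. The middle lift is at (352,235), the large at (517,245), the small at (490,408) and the top piece at (333,403). The side view agrees, and the tack tray is on the right. Next I fly to a survey pose above the pieces.

Request:
carry_out:
  motion:
    - [0, -0.03, 0.027, -0.001, 0, 0, 0]
    - [0, -0.03, 0.027, -0.001, 0, 0, 0]
    - [0, -0.03, 0.027, -0.001, 0, 0, 0]
    - [0, -0.03, 0.027, -0.001, 0, 0, 0]
    - [0, -0.03, 0.027, -0.001, 0, 0, 0]
    - [0, -0.03, 0.027, -0.001, 0, 0, 0]
    - [0, -0.03, 0.027, -0.001, 0, 0, 0]
    - [0, -0.03, 0.027, -0.001, 0, 0, 0]

```text
time: 1.97
tool_pos: [0.4043, -0.3224, 0.2397]
tcp_rot: [-0.644, 3.074, -0.001]
contact_force: [1.1, 0.5, -0.4]
finger_gap: 1.002
gripper_force: 0.0
```

Request:
carry_out:
  motion:
    - [0, -0.03, 0.027, -0.001, 0, 0, 0]
    - [0, -0.03, 0.027, -0.001, 0, 0, 0]
    - [0, -0.03, 0.027, -0.001, 0, 0, 0]
    - [0, -0.03, 0.027, -0.001, 0, 0, 0]
    - [0, -0.03, 0.027, -0.001, 0, 0, 0]
    - [0, -0.03, 0.027, -0.001, 0, 0, 0]
    - [0, -0.03, 0.027, -0.001, 0, 0, 0]
    - [0, -0.03, 0.027, -0.001, 0, 0, 0]

```text
time: 2.63
tool_pos: [0.5376, -0.0279, 0.2478]
tcp_rot: [-0.644, 3.074, 0.0]
contact_force: [1.2, -0.4, -0.0]
finger_gap: 1.0
gripper_force: 0.0
```

Request:
carry_out:
  motion:
    - [0, -0.02, 0.02, -0.001, 0, 0, 6]
    - [0, 0, 0, 0, 0, 0, 6]
    - [0, 0, 0, 0, 0, 0, 6]
    - [0, 0, 0, 0, 0, 0, 5.5]
    - [0, 0, 0, 0, 0, 0, 0]
    - [0, 0, 0, 0, 0, 0, 0]

```text
time: 3.13
tool_pos: [0.5474, -0.0036, 0.2484]
tcp_rot: [-0.009, 3.141, 0.0]
contact_force: [0.8, -0.3, -0.3]
finger_gap: 0.999
gripper_force: 0.0
```

```bash
cat >> h.py <<'E'
from scipy.optimize import minimize
W_={"lift_large":.060,"lift_middle":.053,"lift_small":.046,"top_piece":.039,"heel_seat":.064}
def shot(tag):
    s=bot.read_state(); p,d=bot.read_camera("wrist"); cv2.imwrite(f"pics/{tag}.png",p[:,:,::-1])
    return s,p,d
def rays(s,rc):
    c=bot.get_calibration("wrist"); f=192/np.tan(np.radians(c["vfov"])/2)
    rc=np.atleast_2d(rc).astype(float); u=rc[:,1]-c["cx"]; v=rc[:,0]-c["cy"]; r=np.hypot(u,v)+1e-9
    D=np.c_[np.sin(r/f)*u/r,np.sin(r/f)*v/r,np.cos(r/f)]
    H=c["hand_eye"]; R=Ro.from_rotvec(s["tcp_rot"]).as_matrix()
    return R@H[:3,3]+s["tool_pos"], D@(R@H[:3,:3]).T
def onplane(s,rc,z):
    o,D=rays(s,rc); return o+D*((z-o[2])/D[:,2])[:,None]
def proj(s,X):
    c=bot.get_calibration("wrist"); f=192/np.tan(np.radians(c["vfov"])/2); H=c["hand_eye"]
    R=Ro.from_rotvec(s["tcp_rot"]).as_matrix()
    Pc=((X-s["tool_pos"])@R-H[:3,3])@H[:3,:3]
    r=np.hypot(Pc[:,0],Pc[:,1]); th=np.arctan2(r,Pc[:,2])
    return np.c_[th*f*Pc[:,1]/r+c["cy"],th*f*Pc[:,0]/r+c["cx"]]  # row,col
def sdf(P,w):  # D: x in [-w,0], origin mid straight edge
    r=w/2; x,y=P[:,0],np.abs(P[:,1])
    q=np.where(x<-r,np.hypot(x+r,y)-r,np.maximum(y-r,x)); return q
def dfit(s,mask,z,w,yaw0):
    """fit D of width w to the mask (bool image) lying in plane z; -> x,y,yaw, rms"""
    m=mask.astype(np.uint8); cs,_=cv2.findContours(cv2.resize(m*255,None,fx=4,fy=4,interpolation=cv2.INTER_LINEAR)>>7,cv2.RETR_EXTERNAL,cv2.CHAIN_APPROX_NONE)
    k=max(cs,key=cv2.contourArea)[:,0,:].astype(float); rc=(k[:,::-1]+.5)/4-.5
    P=onplane(s,rc,z)[:,:2]; c0=P.mean(0)
    def cost(v):
        a=v[2];q=P-v[:2]; q=np.c_[q@[np.cos(a),np.sin(a)],q@[-np.sin(a),np.cos(a)]]
        return np.mean(np.minimum(np.abs(sdf(q,w*(1+v[3]))),.006)**1.5)*1e6
    best=None
    for da in (-.5,-.25,0,.25,.5):
        a=yaw0+da; r=minimize(cost,[*(c0+w*.47*np.array([np.cos(a),np.sin(a)])),a,0],method="Nelder-Mead",options=dict(initial_simplex=None,xatol=1e-5,fatol=1e-6,maxiter=2000))
        if best is None or r.fun<best.fun: best=r
    return best.x, best.fun, (best.fun/1e6)**(1/1.5)
def tan(p):
    h=cv2.cvtColor(p,cv2.COLOR_RGB2HSV); return h
def segment(p,region,dark=False):
    """colour refine: grow from median colour of the region's core"""
    reg=region.astype(np.uint8); core=cv2.erode(reg,np.ones((5,5)))>0
    L=cv2.cvtColor(p,cv2.COLOR_RGB2LAB).astype(float); med=np.median(L[core],0)
    near=cv2.dilate(reg,np.ones((9,9)))>0; ring=near&~(cv2.dilate(reg,np.ones((5,5)))>0)
    bg=np.median(L[ring],0)
    m=(np.linalg.norm(L-med,axis=2)<np.linalg.norm(L-bg,axis=2))&near
    if dark: m=cv2.morphologyEx(m.astype(np.uint8),cv2.MORPH_CLOSE,np.ones((7,7)))>0
    n,lab,st,_=cv2.connectedComponentsWithStats(m.astype(np.uint8)); 
    return lab==1+np.argmax(st[1:,4])
E
python3 - <<'E'
from h import *
s,p,d=shot("w1"); np.savez("w1.npz",p=p,d=d,t=s["tool_pos"],r=s["tcp_rot"])
for n in list(W_)[:4]:
    for q in bot.regions_of("wrist",n)[:2]:
        rc=np.argwhere(q["region"]); print(n,round(q["p"],2),np.round(q["centre"]),len(rc),np.round(onplane(s,q["centre"],.014),3))
        if q["p"]>.35 and len(rc)>300:
            m=segment(p,q["region"],n=="top_piece"); print(m.sum(),[np.round(v,4) for v in dfit(s,m,.014,W_[n],0)])
for q in bot.tip_of("wrist","heel_seat")[:2]: print(round(q["p"],2),np.round(q["centre"]),onplane(s,q["centre"],.11))
E
```

```text
lift_large 0.66 [215. 192.] 1669 [[ 0.624 -0.094  0.014]]
1539 [array([ 0.6517, -0.0837,  0.3913,  0.0049]), np.float64(5.5954), np.float64(0.0003)]
lift_middle 0.76 [220. 307.] 1305 [[0.63  0.064 0.014]]
1380 [array([ 0.6647,  0.0642, -0.1683,  0.1097]), np.float64(94.0276), np.float64(0.0021)]
lift_small 0.71 [ 99. 205.] 1196 [[ 0.469 -0.071  0.014]]
1157 [array([ 0.4862, -0.062 ,  0.4536, -0.0015]), np.float64(5.1081), np.float64(0.0003)]
top_piece 0.95 [100. 325.] 828 [[0.468 0.082 0.014]]
842 [array([ 0.4876,  0.0778, -0.1296,  0.0165]), np.float64(11.32), np.float64(0.0005)]
0.57 [190. 484.] [[0.55771966 0.27344726 0.11      ]]
```

View pics/w1.png

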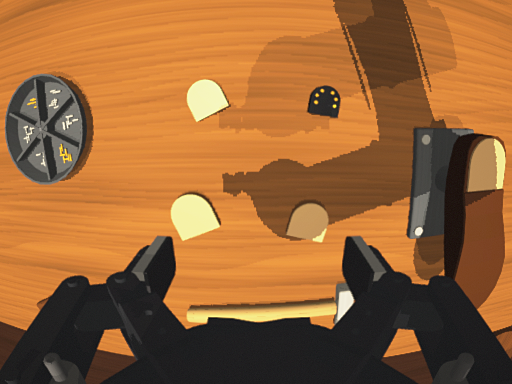

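The survey fits well for the large, small and top pieces (scale error under 2 %). The middle lift at (220,307) is half in shadow, so it needs a closer look. The shoe is at the right edge near (165,485), so I look at the seat next.

Request:
carry_out:
  motion:
    - [0, 0.0065, 0.039, -0.002, 0, 0, 0]
    - [0, 0.0065, 0.039, -0.002, 0, 0, 0]
    - [0, 0.0065, 0.039, -0.002, 0, 0, 0]
    - [0, 0.0065, 0.039, -0.002, 0, 0, 0]
    - [0, 0.0065, 0.039, -0.002, 0, 0, 0]
    - [0, 0.0065, 0.039, -0.002, 0, 0, 0]
    - [0, 0.0065, 0.039, -0.002, 0, 0, 0]
    - [0, 0, 0, 0, 0, 0, 0]

```text
time: 4.1
tool_pos: [0.5006, 0.2747, 0.2624]
tcp_rot: [-0.011, 3.141, 0.002]
contact_force: [0.5, -0.4, 1.0]
finger_gap: 0.999
gripper_force: 0.0
```

Run:
```python
from h import *
s,p,d=shot("w2"); np.savez("w2.npz",p=p,d=d,t=s["tool_pos"],r=s["tcp_rot"])
print(s["time"],s["tool_pos"],s["tcp_rot"])
T=bot.tip_of("wrist","heel_seat")
for q in T[:2]: print(round(q["p"],2),np.round(q["centre"]),onplane(s,q["centre"],.11))
# pale tan seed: seat centre is 30 mm behind the tip
c=onplane(s,T[0]["centre"],.11)[0]-[.03,0,0]; rc=np.round(proj(s,c[None]))[0].astype(int); print("seed",rc,p[rc[0],rc[1]],d[rc[0],rc[1]])
o,D=rays(s,np.array([rc])); 
for z in (.108,.11,.112):
    L=cv2.cvtColor(p,cv2.COLOR_RGB2LAB); m=np.zeros((386,514),np.uint8)
    cv2.floodFill(L.copy(),m,(int(rc[1]),int(rc[0])),255,(14,10,10),(14,10,10),4|(255<<8))
    m=m[1:-1,1:-1]>0; m=cv2.morphologyEx(m.astype(np.uint8),cv2.MORPH_OPEN,np.ones((3,3)))>0
    print(m.sum(),[np.round(v,4) for v in dfit(s,m,z,.064,0)])
q=p.copy(); q[m]=[0,255,0]; q=np.hstack([p,q])[60:300]; cv2.imwrite("pics/w2m.png",cv2.resize(q[:,:,::-1],(800,188)))
cs=onplane(s,np.argwhere(m),.11); print(cs.min(0),cs.max(0))
```

```text
4.1 [0.50061755 0.27466096 0.26237048] [-1.13678220e-02  3.14076319e+00  1.67298514e-03]
0.65 [228. 262.] [[0.55944988 0.27974118 0.11      ]]
seed [202 262] [210 161 103] 0.31031123
183976 [array([ 0.587 ,  0.2862, -0.5   ,  0.    ]), np.float64(464.758), np.float64(0.006)]
183976 [array([ 0.5862,  0.286 , -0.5   ,  0.    ]), np.float64(464.758), np.float64(0.006)]
183976 [array([ 0.5853,  0.2858, -0.5   ,  0.    ]), np.float64(464.758), np.float64(0.006)]
[ 0.25163803 -0.41614868  0.11      ] [1.06420929 0.9394678  0.11      ]
```

View pics/w2m.png

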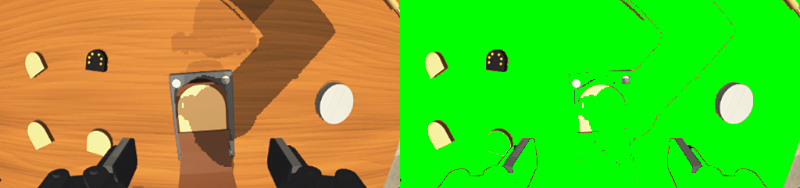

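```bash
cat >> h.py <<'E'
def cloud(s,d):
    rc=np.indices(d.shape).reshape(2,-1).T; c=bot.get_calibration("wrist")
    o,D=rays(s,rc); R=Ro.from_rotvec(s["tcp_rot"]).as_matrix()@c["hand_eye"][:3,:3]
    return (o+D*(d.ravel()/(D@R[:,2]))[:,None]).reshape(*d.shape,3)
def biggest(m):
    n,lab,st,_=cv2.connectedComponentsWithStats(m.astype(np.uint8),connectivity=4); return lab==1+np.argmax(st[1:,4])
def load(f):
    a=np.load(f); return dict(tool_pos=a["t"],tcp_rot=a["r"]),a["p"],a["d"]
E
python3 - <<'E'
from h import *
s,p,d=load("w2.npz"); X=cloud(s,d)
print("seat z",X[195:215:5,250:280:10,2].round(4).tolist())
for c in (245,262,275): print(c,[p[r,c].tolist() for r in range(215,245,3)])
m=biggest((np.abs(X[...,2]-.11)<.012)&(p[...,0]>150)&(np.abs(X[...,1]-.28)<.06)&(np.abs(X[...,0]-.53)<.08)); print(m.sum())
print([np.round(v,4) for v in dfit(s,m,.11,.064,0)])
Q=onplane(s,np.argwhere(m),.11); print(Q.min(0),Q.max(0))
# middle lift here and the others
for n,xy in dict(lift_large=(.624,-.094),lift_middle=(.63,.067),lift_small=(.465,-.071),top_piece=(.468,.082)).items():
    k=(X[...,2]>.008)&(X[...,2]<.025)&(np.hypot(X[...,0]-xy[0],X[...,1]-xy[1])<.05)
    print(n,k.sum(),np.median(X[k],0).round(4))
s,p,d=load("w1.npz"); X=cloud(s,d)
for n,xy in dict(lift_large=(.624,-.094),lift_middle=(.63,.067),lift_small=(.465,-.071),top_piece=(.468,.082)).items():
    k=biggest((X[...,2]>.009)&(X[...,2]<.025)&(np.hypot(X[...,0]-xy[0],X[...,1]-xy[1])<.05))
    print(n,k.sum(),np.median(X[k],0).round(4),[np.round(v,4) for v in dfit(s,k,.014,W_[n],0)])
E
```

```text
seat z [[0.1088, 0.1089, 0.1106], [0.1086, 0.1102, 0.1088], [0.1089, 0.1106, 0.1098], [0.1095, 0.1095, 0.1093]]
245 [[208, 161, 101], [208, 161, 101], [206, 157, 97], [209, 156, 98], [201, 171, 104], [175, 108, 70], [170, 108, 69], [168, 106, 69], [169, 106, 68], [168, 105, 67]]
262 [[207, 161, 101], [208, 160, 100], [208, 160, 100], [211, 162, 103], [74, 51, 33], [91, 59, 40], [92, 58, 41], [91, 59, 43], [93, 62, 44], [91, 58, 40]]
275 [[209, 160, 101], [207, 160, 101], [207, 160, 100], [212, 162, 101], [77, 48, 32], [92, 58, 41], [91, 58, 41], [92, 58, 40], [90, 57, 39], [89, 56, 39]]
3328
[array([0.5565, 0.2769, 0.0959, 0.0248]), np.float64(53.4717), np.float64(0.0014)]
[0.49081984 0.24230244 0.11      ] [0.55924757 0.30880345 0.11      ]
lift_large 710 [ 0.6253 -0.0919  0.0133]
lift_middle 779 [0.6315 0.0681 0.0132]
lift_small 562 [ 0.4672 -0.0691  0.0132]
top_piece 627 [0.4696 0.0836 0.0133]
lift_large 1553 [ 0.6252 -0.0939  0.0133] [array([ 0.6508, -0.0833,  0.3836,  0.0082]), np.float64(11.9628), np.float64(0.0005)]
lift_middle 1213 [0.633  0.0669 0.0133] [array([ 0.6568,  0.0614, -0.2206,  0.0091]), np.float64(13.0481), np.float64(0.0006)]
lift_small 1148 [ 0.4678 -0.0711  0.0133] [array([ 0.4863, -0.0616,  0.4583, -0.0031]), np.float64(7.3429), np.float64(0.0004)]
top_piece 803 [0.4697 0.0812 0.0133] [array([ 0.4867,  0.0783, -0.1571, -0.0068]), np.float64(9.9498), np.float64(0.0005)]
```

Run:
```python
from h import *
s,p,d=load("w2.npz"); X=cloud(s,d)
m=biggest((np.abs(X[...,2]-.11)<.012)&(p[...,1]>132)&(np.abs(X[...,1]-.28)<.06)&(np.abs(X[...,0]-.53)<.08)); print(m.sum())
v,_,e=dfit(s,m,.11,.064,0); print(v.round(4),e)
Q=onplane(s,np.argwhere(m),.11); print(Q.min(0),Q.max(0))
q=p.copy(); cc,_=cv2.findContours(m.astype(np.uint8),0,1); q=cv2.resize(q[130:260,180:340],None,fx=5,fy=5)
t=np.r_[np.c_[np.zeros(50),np.linspace(-.032,.032,50)],np.array([[-.032+.032*np.cos(a),.032*np.sin(a)] for a in np.linspace(np.pi/2,1.5*np.pi,90)])]
a=v[2];W=np.c_[v[0]+t@[np.cos(a),-np.sin(a)],v[1]+t@[np.sin(a),np.cos(a)],np.full(len(t),.11)]
for r,c in (proj(s,W)-[130,180]+.5)*5: cv2.circle(q,(int(c),int(r)),1,(0,255,0),-1)
cv2.imwrite("pics/seat.png",q[:,:,::-1])
```

```text
3166
[ 0.5563  0.2773  0.0874 -0.0036] 0.0004244418963287165
[0.49297025 0.2436006  0.11      ] [0.55924757 0.30880345 0.11      ]
```

View pics/seat.png

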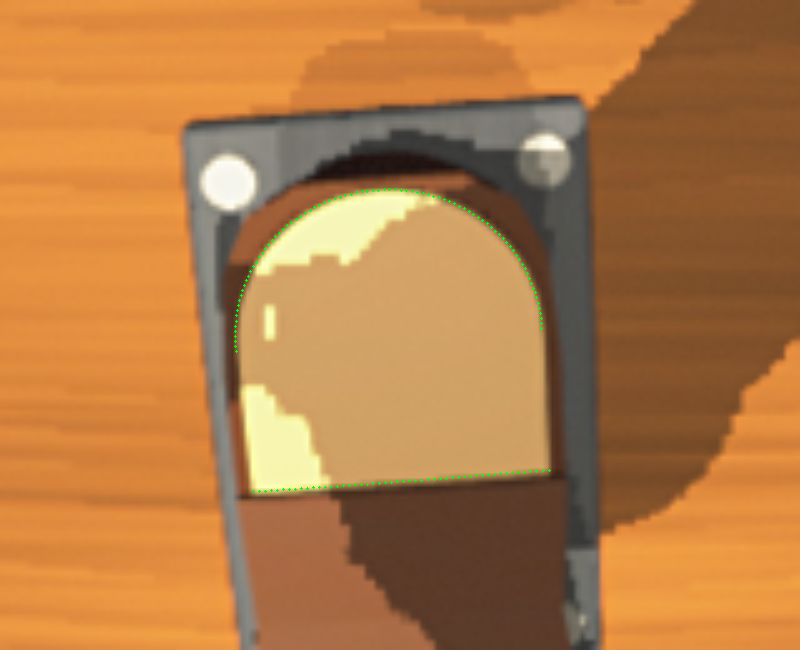

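The overlay matches the seat well: straight edge at crop row ~480, sides at cols 245–550. Seat is (0.5563, 0.2773), yaw 5°. Next I plan the move to above the large lift.

```bash
cat >> h.py <<'E'
def plan(x,y,z,yaw,s=None):
    """shift in the present tool axes, then rz (deg) about tool z, plus tilt residual; yaw = piece yaw (tool x = -piece x)"""
    s=s or bot.read_state(); R=Ro.from_rotvec(s["tcp_rot"]).as_matrix()
    dt=R.T@(np.array([x,y,z])-s["tool_pos"])
    c,n=np.cos(yaw),np.sin(yaw); G=np.array([[-c,-n,0],[-n,c,0],[0,0,-1]]).T; G=np.c_[[-c,-n,0],[-n,c,0],[0,0,-1]]
    print("t",round(float(s["time"]),2),"shift",dt.round(4),"turn",np.degrees(Ro.from_matrix(R.T@G).as_rotvec()).round(2),"rows>=",round(np.linalg.norm(dt)/.0417,1))
def graspxy(v,off): return v[0]-off*np.cos(v[2]), v[1]-off*np.sin(v[2])
E
python3 - <<'E'
from h import *
v=(.651,-.0835,.387); plan(*graspxy(v,.016),.12,v[2])
E
```

```text
t 4.2 shift [-0.1334 -0.3609  0.1421] turn [-2.000e-02 -3.000e-02 -2.184e+01] rows>= 9.8
```

Request:
carry_out:
  motion:
    - [0, -0.012, -0.033, 0.008, 0, 0, 0]
    - [0, -0.012, -0.033, 0.008, 0, 0, 0]
    - [0, -0.012, -0.033, 0.012, 0, 0, 0]
    - [0, -0.012, -0.033, 0.012, 0, 0, 0]
    - [0, -0.012, -0.033, 0.012, 0, 0, 0]
    - [0, -0.012, -0.033, 0.012, 0, 0, 0]
    - [0, -0.012, -0.033, 0.012, 0, 0, 0]
    - [0.1, -0.012, -0.033, 0.012, 0, 0, 0]

```text
time: 4.87
tool_pos: [0.5979, 0.0023, 0.174]
tcp_rot: [-0.003, 3.141, 0.0]
contact_force: [1.1, -0.3, 0.6]
finger_gap: 0.904
gripper_force: 0.0
```

Request:
carry_out:
  motion:
    - [0.2, -0.012, -0.033, 0.012, 0, 0, 0]
    - [0.2, -0.012, -0.033, 0.012, 0, 0, 0]
    - [0.2, -0.013, -0.031, 0.012, 0, 0, 0]
    - [0.2, 0, 0, 0.018, 0, 0, -7]
    - [0.2, 0, 0, 0, 0, 0, -7]
    - [0.2, 0, 0, 0, 0, 0, -7]
    - [0.2, 0, 0, 0, 0, 0, -0.8]
    - [0.2, 0, 0, 0, 0, 0, 0]

```text
time: 5.53
tool_pos: [0.6348, -0.0926, 0.1204]
tcp_rot: [0.593, -3.085, 0.0]
contact_force: [-0.6, -0.2, 0.1]
finger_gap: 0.801
gripper_force: 0.0
```

Run:
```python
from h import *
s,p,d=shot("w3"); np.savez("w3.npz",p=p,d=d,t=s["tool_pos"],r=s["tcp_rot"]); X=cloud(s,d)
print(s["tool_pos"],s["finger_gap"])
k=biggest((X[...,2]>.008)&(X[...,2]<.025)&(np.hypot(X[...,0]-.624,X[...,1]+.094)<.05))
v,_,e=dfit(s,k,.014,.06,.39); print(k.sum(),v.round(4),e)
kk=segment(p,k); v2,_,e2=dfit(s,kk,.014,.06,.39); print(kk.sum(),v2.round(4),e2)
# fingers in tool frame
T=(X-s["tool_pos"])@Ro.from_rotvec(s["tcp_rot"]).as_matrix(); f=(T[...,2]>-.06)&(T[...,2]<.03)&(np.abs(T[...,0])<.03)&(np.abs(T[...,1])<.07)
for sg in (-1,1):
    g=T[f&(T[...,1]*sg>.0)]; print(sg,len(g),np.percentile(g,[1,50,99],axis=0).round(4).tolist())
plan(*graspxy(v,.016),-.003,v[2])
```

```text
[ 0.6348409  -0.09263212  0.12040092] 0.8007590980769648
4187 [ 0.6512 -0.0841  0.3946 -0.0011] 0.000334468494380545
2558 [ 0.6506 -0.0823  0.4643 -0.0029] 0.0029659511716506556
-1 3376 [[-0.0103, -0.0632, -0.0599], [0.0076, -0.0383, -0.0444], [0.0136, -0.0322, -0.0088]]
1 3371 [[-0.0105, 0.0339, -0.0599], [0.0076, 0.0398, -0.0443], [0.0136, 0.0644, -0.0086]]
t 5.58 shift [-0.0021  0.0014  0.1236] turn [-0.01  0.02 -0.92] rows>= 3.0
```

View pics/w3.png

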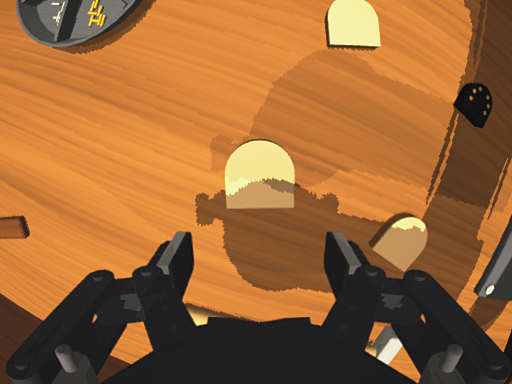

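The wrist view shows the large lift centred at (175,260), between the fingertips at columns 190 and 327. Fit is (0.6512, −0.0841, 0.395 rad). Next I descend and grip.

Request:
carry_out:
  motion:
    - [0.2, -0.002, 0.0005, 0.03, 0, 0, -0.9]
    - [0.2, 0, 0, 0.035, 0, 0, 0]
    - [0.2, 0, 0, 0.035, 0, 0, 0]
    - [0.2, 0, 0, 0.012, 0, 0, 0]
    - [0.2, 0, 0, 0.008, 0, 0, 0]
    - [0.2, 0, 0, 0.004, 0, 0, 0]
    - [0.2, 0, 0, 0, 0, 0, 0]
  newtons: 40

```text
time: 6.17
tool_pos: [0.6375, -0.0902, -0.0031]
tcp_rot: [-0.621, 3.079, -0.0]
contact_force: [0.0, 0.2, 0.5]
finger_gap: 0.801
gripper_force: 0.0
```

Request:
carry_out:
  motion:
    - [0.4, 0, 0, 0, 0, 0, 0]
    - [0.4, 0, 0, 0, 0, 0, 0]
    - [0.4, 0, 0, 0, 0, 0, 0]
    - [0.4, 0, 0, 0, 0, 0, 0]

```text
time: 6.5
tool_pos: [0.6381, -0.0901, -0.0018]
tcp_rot: [-0.622, 3.076, -0.001]
contact_force: [-0.8, 1.4, 7.6]
finger_gap: 0.691
gripper_force: 44.3
```

Request:
carry_out:
  motion:
    - [0.2, 0, 0, 0, 0, 0, 0]
    - [0.2, 0, 0, 0, 0, 0, 0]
    - [0.2, 0, 0, -0.005, 0, 0, 0]
    - [0.2, 0, 0, 0, 0, 0, 0]

```text
time: 6.83
tool_pos: [0.6372, -0.0902, 0.0022]
tcp_rot: [-0.622, 3.079, -0.0]
contact_force: [0.4, -0.1, 0.1]
finger_gap: 0.794
gripper_force: 0.0
```

Request:
carry_out:
  motion:
    - [0.4, 0, 0, 0, 0, 0, 0]
    - [0.4, 0, 0, 0, 0, 0, 0]
    - [0.4, 0, 0, 0, 0, 0, 0]
    - [0.4, 0, 0, 0, 0, 0, 0]

```text
time: 7.17
tool_pos: [0.6372, -0.0902, 0.0021]
tcp_rot: [-0.623, 3.079, -0.0]
contact_force: [-1.9, 1.2, 7.0]
finger_gap: 0.687
gripper_force: 42.5
```

Request:
carry_out:
  motion:
    - [0.4, 0, 0, -0.01, 0, 0, 0]
    - [0.4, 0, 0, -0.03, 0, 0, 0]
    - [0.4, 0, 0, -0.04, 0, 0, 0]
    - [0.4, 0, 0, -0.04, 0, 0, 0]
    - [0.4, 0, 0, -0.04, 0, 0, 0]
    - [0.4, 0, 0, -0.04, 0, 0, 0]
    - [0.4, 0, 0, 0, 0, 0, 0]

```text
time: 7.75
tool_pos: [0.6409, -0.0907, 0.2117]
tcp_rot: [-0.622, 3.066, -0.005]
contact_force: [2.0, -0.4, 1.1]
finger_gap: 0.686
gripper_force: 43.6
```

Run:
```python
from h import *
s,p,d=shot("w4"); np.savez("w4.npz",p=p,d=d,t=s["tool_pos"],r=s["tcp_rot"]); X=cloud(s,d)
print(s["tool_pos"],s["finger_gap"],s["gripper_force"])
T=(X-s["tool_pos"])@Ro.from_rotvec(s["tcp_rot"]).as_matrix()
for n,(r,c) in dict(mid=(243,259),back=(225,259),fwd=(258,259)).items(): print(n,T[r,c].round(4),p[r,c])
cv2.imwrite("pics/w4c.png",cv2.resize(p[170:320,170:350],None,fx=4,fy=4,interpolation=cv2.INTER_CUBIC)[:,:,::-1])
```

```text
[ 0.64087232 -0.09070985  0.21168156] 0.6864849566727488 43.55746165383607
mid [ 0.0053  0.001  -0.0114] [143 111  71]
back [ 0.0143  0.001  -0.0101] [142 110  69]
fwd [-0.0034  0.001  -0.011 ] [141 107  69]
```

View pics/w4c.png

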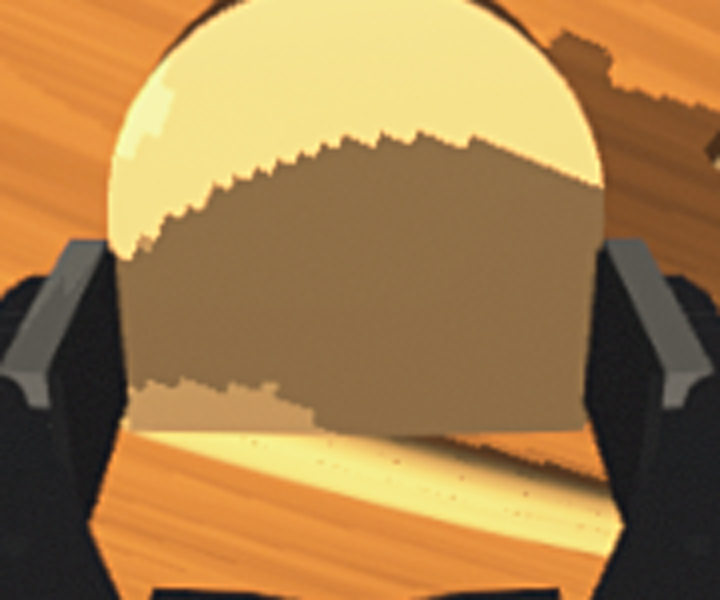

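The view shows the large lift held square between the pads, straight edge at crop row ~430, sides at columns 115–590. I measure it in the tool frame and plan the placing.

```bash
cat >> h.py <<'E'
SEAT=(.5563,.2773,.0874)
ID=dict(tool_pos=np.zeros(3),tcp_rot=np.zeros(3))
def held(s,d,w,ztop=-.0119):
    """pose of the held D in the tool frame: x,y of the straight edge's middle, yaw of piece x (about pi)"""
    T=(cloud(s,d)-s["tool_pos"])@Ro.from_rotvec(s["tcp_rot"]).as_matrix()
    m=biggest((np.abs(T[...,2]-ztop)<.006)&(np.abs(T[...,1]-.001)<w/2+.003)&(np.abs(T[...,0])<.07))
    zt=np.median(T[m][:,2]); v,_,e=dfit(ID,m,zt+0*ztop,w,np.pi); print("held",v.round(4),"rms",e,"ztop",zt.round(4),m.sum()); return v
def target(v,seat=SEAT):
    """TCP x,y and piece yaw to bring the held D onto seat"""
    a=seat[2]-np.arctan2(np.sin(v[2]-np.pi),np.cos(v[2]-np.pi))*-1  # tool z is down
    c,n=np.cos(a),np.sin(a); X,Y=np.array([-c,-n]),np.array([-n,c])
    p=np.array(seat[:2])-v[0]*X-v[1]*Y; return p[0],p[1],a
E
python3 - <<'E'
from h import *
s,p,d=load("w4.npz"); v=held(s,d,.06); t=target(v); print(t)
plan(t[0],t[1],.21,t[2])
E
```

```text
held [-1.570e-02  8.000e-04  3.142e+00  1.130e-02] rms 0.0006821299752543606 ztop -0.0111 12713
(np.float64(0.5407555233678578), np.float64(0.27516365511544544), np.float64(0.08779331772892926))
t 7.8 shift [-0.0512  0.375  -0.0033] turn [-0.11  0.55 17.85] rows>= 9.1
```

Request:
carry_out:
  motion:
    - [0.4, -0.005, 0.037, 0, 0, 0, 0]
    - [0.4, -0.005, 0.037, 0, 0, 0, 0]
    - [0.4, -0.005, 0.038, 0, 0, 0, 0]
    - [0.4, -0.005, 0.038, 0, 0, 0, 0]
    - [0.4, -0.005, 0.038, 0, 0, 0, 0]
    - [0.4, -0.005, 0.038, 0, 0, 0, 0]
    - [0.4, -0.005, 0.038, 0, 0, 0, 0]
    - [0.4, -0.005, 0.037, 0, 0, 0, 0]

```text
time: 8.47
tool_pos: [0.5554, 0.2041, 0.2008]
tcp_rot: [0.622, -3.078, 0.0]
contact_force: [-0.0, 0.3, 0.0]
finger_gap: 0.685
gripper_force: 43.5
```

Request:
carry_out:
  motion:
    - [0.4, -0.005, 0.037, 0, 0, 0, 0]
    - [0.4, -0.005, 0.037, 0, 0, 0, 0]
    - [0.4, 0, 0, 0, 0, 0, 6]
    - [0.4, 0, 0, 0, 0, 0, 6]
    - [0.4, 0, 0, 0, 0, 0, 5.8]
    - [0.4, 0, 0, 0, 0, 0, 0]
    - [0.4, 0, 0, 0, 0, 0, 0]
    - [0.4, 0, 0, 0, 0, 0, 0]

```text
time: 9.13
tool_pos: [0.5371, 0.2744, 0.201]
tcp_rot: [0.143, -3.138, 0.001]
contact_force: [0.3, -0.2, -1.7]
finger_gap: 0.687
gripper_force: 43.5
```

Run:
```python
from h import *
s,p,d=shot("w5"); v=held(s,d,.06); t=target(v); print(t,s["contact_force"])
plan(t[0],t[1],.1125,t[2])
```

```text
held [-1.5400e-02  8.0000e-04  3.1406e+00  1.1500e-02] rms 0.0006763163230438578 ztop -0.0111 12720
(np.float64(0.5409803381397357), np.float64(0.27515987700650774), np.float64(0.08639458835596811)) [ 0.28716172 -0.24043446 -1.67420304]
t 9.18 shift [-0.0039  0.0004  0.0886] turn [-0.01 -0.03  0.23] rows>= 2.1
```

Request:
carry_out:
  motion:
    - [0.4, -0.004, 0.0004, 0.03, 0, 0, 0.2]
    - [0.4, 0, 0, 0.03, 0, 0, 0]
    - [0.4, 0, 0, 0.02, 0, 0, 0]
    - [0.4, 0, 0, 0.006, 0, 0, 0]
    - [0.4, 0, 0, 0.001, 0, 0, 0]
    - [0.4, 0, 0, 0.001, 0, 0, 0]
    - [0.4, 0, 0, 0.001, 0, 0, 0]
    - [0.4, 0, 0, 0, 0, 0, 0]

```text
time: 9.85
tool_pos: [0.5416, 0.2758, 0.113]
tcp_rot: [-0.133, 3.138, 0.001]
contact_force: [0.2, -0.2, 0.1]
finger_gap: 0.687
gripper_force: 43.5
```

Request:
carry_out:
  motion:
    - [0.4, 0, 0, 0.001, 0, 0, 0]
    - [0.4, 0, 0, 0, 0, 0, 0]

```text
time: 10.02
tool_pos: [0.5417, 0.2758, 0.1121]
tcp_rot: [-0.133, 3.138, 0.001]
contact_force: [-0.2, 0.2, 2.6]
finger_gap: 0.689
gripper_force: 43.9
```

Run:
```python
from h import *
s=bot.read_state(); print(s["contact_force"],s["tool_pos"]); plan(.5409,.27516,.1121,.0870)
```

```text
[-0.24166419  0.15155306  2.59517554] [0.54167477 0.27580482 0.11213491]
t 10.02 shift [ 0.0008 -0.0006  0.    ] turn [ 0.04  0.07 -0.11] rows>= 0.0
```

Request:
carry_out:
  motion:
    - [0.4, 0.0008, -0.0006, -0.002, 0, 0, -0.1]
    - [0.4, 0, 0, 0, 0, 0, 0]
    - [0.4, 0, 0, 0.001, 0, 0, 0]
    - [0.4, 0, 0, 0.001, 0, 0, 0]
    - [0.4, 0, 0, 0, 0, 0, 0]

```text
time: 10.43
tool_pos: [0.5405, 0.2749, 0.1121]
tcp_rot: [-0.136, 3.138, 0.0]
contact_force: [-2.9, -0.5, 7.3]
finger_gap: 0.687
gripper_force: 44.3
```

Run:
```python
from h import *
s,p,d=shot("w6"); print(s["contact_force"],s["tool_pos"]); plan(.5409,.27516,.1121,.0870); held(s,d,.06); np.savez("w6.npz",p=p,d=d,t=s["tool_pos"],r=s["tcp_rot"])
cv2.imwrite("pics/w6c.png",cv2.resize(p[170:320,160:360],None,fx=4,fy=4,interpolation=cv2.INTER_CUBIC)[:,:,::-1])
```

```text
[-2.8998656  -0.45224495  7.34304113] [0.54049947 0.27487129 0.11208476]
t 10.48 shift [-0.0004  0.0002  0.    ] turn [ 0.01  0.02 -0.02] rows>= 0.0
held [-1.5400e-02  8.0000e-04  3.1407e+00  1.1300e-02] rms 0.0006888560331558304 ztop -0.0112 12729
```

View pics/w6c.png

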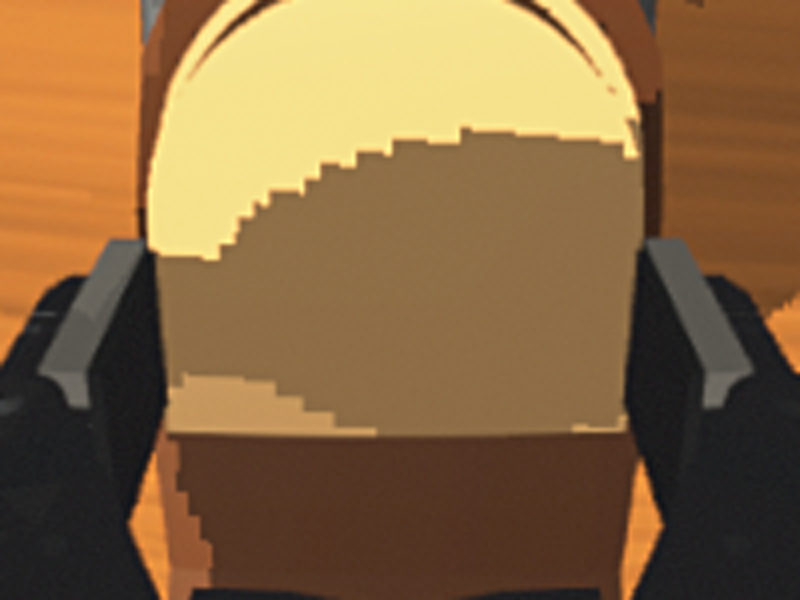

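The lift lies on the seat with its straight edge over the seat's edge (crop row ~435), evenly centred. I release, back off and check.

Request:
carry_out:
  motion:
    - [0.3, 0, 0, 0, 0, 0, 0]
    - [0.15, 0, 0, 0, 0, 0, 0]
    - [0.1, 0, 0, 0, 0, 0, 0]
    - [0.1, 0, 0, 0, 0, 0, 0]
    - [0.1, 0, 0, -0.02, 0, 0, 0]
    - [0.1, 0, 0, -0.03, 0, 0, 0]
    - [0.1, 0.01, 0, -0.035, 0, 0, 0]
    - [0.1, 0.015, 0, -0.035, 0, 0, 0]

```text
time: 11.15
tool_pos: [0.5157, 0.2723, 0.2315]
tcp_rot: [0.135, -3.137, 0.003]
contact_force: [0.5, 0.6, 1.0]
finger_gap: 0.903
gripper_force: 0.0
```

Request:
carry_out:
  motion:
    - [0.1, 0.015, 0, -0.03, 0, 0, 0]
    - [0.1, 0, 0, 0, 0, 0, 0]
    - [0.1, 0, 0, 0, 0, 0, 0]

```text
time: 11.4
tool_pos: [0.5008, 0.2721, 0.2638]
tcp_rot: [-0.137, 3.135, 0.005]
contact_force: [-0.9, 0.2, -0.7]
finger_gap: 0.901
gripper_force: 0.0
```

```bash
cat >> h.py <<'E'
def placed(s,d,w,ztop,yaw0=.087):
    X=cloud(s,d); m=biggest((np.abs(X[...,2]-ztop+.0007)<.006)&(np.abs(X[...,1]-.275)<.05)&(np.abs(X[...,0]-.525)<.06))
    v,_,e=dfit(s,m,ztop,w,yaw0); a=SEAT[2]; q=v[:2]-np.array(SEAT[:2])
    print("placed",v.round(4),"rms",round(e,5),"z",np.median(X[m][:,2]).round(4),"off seat fwd/left mm",(1e3*np.array([q@[np.cos(a),np.sin(a)],q@[-np.sin(a),np.cos(a)]])).round(2),"yaw deg",np.degrees(v[2]-a).round(2)); return v
E
python3 - <<'E'
from h import *
s,p,d=shot("w7"); print(s["tool_pos"]); placed(s,d,.06,.124)
m=(.6568,.0614,-.2206); plan(*graspxy(m,.014),.2,m[2])
E
```

```text
[0.50076259 0.27207736 0.26375799]
placed [0.5553 0.277  0.0862 0.0028] rms 0.00027 z 0.1233 off seat fwd/left mm [-0.99 -0.17] yaw deg -0.07
t 11.45 shift [-0.1242 -0.2188  0.0617] turn [ 0.09  0.04 17.61] rows>= 6.2
```

Request:
carry_out:
  motion:
    - [0.1, -0.018, -0.031, 0.005, 0, 0, 0]
    - [0.1, -0.018, -0.031, 0.01, 0, 0, 0]
    - [0.1, -0.018, -0.031, 0.015, 0, 0, 0]
    - [0.2, -0.018, -0.031, 0.015, 0, 0, 0]
    - [0.25, -0.018, -0.031, 0.02, 0, 0, 0]
    - [0.25, -0.018, -0.032, 0.02, 0, 0, 0]
    - [0.25, -0.016, -0.032, 0.02, 0, 0, 0]
    - [0.25, 0, 0, 0.02, 0, 0, 6]

```text
time: 12.12
tool_pos: [0.6445, 0.0586, 0.1326]
tcp_rot: [-0.03, -3.138, 0.003]
contact_force: [0.4, 1.1, 0.3]
finger_gap: 0.751
gripper_force: 0.0
```

Request:
carry_out:
  motion:
    - [0.25, 0, 0, 0.01, 0, 0, 6]
    - [0.25, 0, 0, 0.01, 0, 0, 5.6]
    - [0.25, 0, 0, 0, 0, 0, 0]
    - [0.25, 0, 0, 0, 0, 0, 0]

```text
time: 12.45
tool_pos: [0.6422, 0.0634, 0.1143]
tcp_rot: [-0.342, -3.119, 0.003]
contact_force: [-0.3, 0.1, 0.9]
finger_gap: 0.743
gripper_force: 0.0
```

```bash
cat >> h.py <<'E'
def bench(s,d,n,xy,yaw0,off,z):
    X=cloud(s,d); k=biggest((X[...,2]>.008)&(X[...,2]<.025)&(np.hypot(X[...,0]-xy[0],X[...,1]-xy[1])<.05))
    v,_,e=dfit(s,k,.014,W_[n],yaw0); print(n,k.sum(),v.round(4),"rms",e)
    R=Ro.from_rotvec(s["tcp_rot"]).as_matrix(); g=np.array(graspxy(v,off))-.0008*R[:2,1]
    plan(*g,z,v[2]); return v
E
python3 - <<'E'
from h import *
s,p,d=shot("w8"); print(s["tool_pos"],s["finger_gap"]); bench(s,d,"lift_middle",(.632,.067),-.22,.014,.0025)
E
```

```text
[0.6421605  0.06337037 0.11430941] 0.7431012369141742
lift_middle 3402 [ 0.6574  0.062  -0.2302 -0.0024] rms 0.00026068541383009983
t 12.5 shift [-0.0008  0.0009  0.113 ] turn [-0.06 -0.08  0.73] rows>= 2.7
```

Request:
carry_out:
  motion:
    - [0.25, -0.001, 0.001, 0.03, 0, 0, 0.7]
    - [0.25, 0, 0, 0.035, 0, 0, 0]
    - [0.25, 0, 0, 0.03, 0, 0, 0]
    - [0.25, 0, 0, 0.01, 0, 0, 0]
    - [0.25, 0, 0, 0.006, 0, 0, 0]
    - [0.25, 0, 0, 0.0015, 0, 0, 0]
    - [0.25, 0, 0, 0, 0, 0, 0]

```text
time: 13.08
tool_pos: [0.6453, 0.0652, 0.0052]
tcp_rot: [0.363, 3.119, 0.001]
contact_force: [0.4, -0.2, -0.0]
finger_gap: 0.749
gripper_force: 0.0
```

Request:
carry_out:
  motion:
    - [0.35, 0, 0, 0, 0, 0, 0]
    - [0.5, 0, 0, 0, 0, 0, 0]
    - [0.5, 0, 0, 0, 0, 0, 0]
    - [0.5, 0, 0, 0, 0, 0, 0]
    - [0.5, 0, 0, 0, 0, 0, 0]

```text
time: 13.5
tool_pos: [0.6457, 0.0653, 0.0062]
tcp_rot: [0.363, 3.117, 0.002]
contact_force: [-0.7, 1.0, 6.5]
finger_gap: 0.607
gripper_force: 41.8
```

Request:
carry_out:
  motion:
    - [0.5, 0, 0, -0.01, 0, 0, 0]
    - [0.5, 0, 0, -0.03, 0, 0, 0]
    - [0.5, 0, 0, -0.04, 0, 0, 0]
    - [0.5, 0, 0, -0.04, 0, 0, 0]
    - [0.5, 0, 0, -0.04, 0, 0, 0]
    - [0.5, 0, 0, -0.04, 0, 0, 0]
    - [0.5, 0, 0, 0, 0, 0, 0]
    - [0.5, 0, 0, 0, 0, 0, 0]

```text
time: 14.17
tool_pos: [0.6456, 0.0652, 0.2088]
tcp_rot: [0.364, 3.114, 0.006]
contact_force: [-0.6, 0.7, -1.3]
finger_gap: 0.6
gripper_force: 41.9
```

Run:
```python
from h import *
s,p,d=shot("w9"); print(s["tool_pos"],s["finger_gap"]); v=held(s,d,.053); t=target(v); print(t); plan(t[0],t[1],.2,t[2])
```

```text
[0.6456326  0.06520281 0.20875773] 0.6000488763397118
held [-1.3000e-02  8.0000e-04  3.1396e+00  1.0000e-02] rms 0.001178996224696668 ztop -0.0071 9246
(np.float64(0.5434209831776066), np.float64(0.2754253805692057), np.float64(0.085400255524504))
t 14.22 shift [0.1469 0.1814 0.0062] turn [  0.11   0.18 -18.25] rows>= 5.6
```

Request:
carry_out:
  motion:
    - [0.5, 0.0245, 0.03, 0, 0, 0, 0]
    - [0.5, 0.0245, 0.03, 0, 0, 0, 0]
    - [0.5, 0.0245, 0.03, 0, 0, 0, 0]
    - [0.5, 0.0245, 0.03, 0, 0, 0, 0]
    - [0.5, 0.0245, 0.031, 0, 0, 0, 0]
    - [0.5, 0.0245, 0.031, 0, 0, 0, 0]
    - [0.5, 0, 0, 0, 0, 0.1, -6]
    - [0.5, 0, 0, 0, 0, 0.1, -6]

```text
time: 14.88
tool_pos: [0.5413, 0.2776, 0.2027]
tcp_rot: [-0.024, -3.136, 0.001]
contact_force: [0.4, 0.4, -0.5]
finger_gap: 0.606
gripper_force: 41.9
```

Request:
carry_out:
  motion:
    - [0.5, 0, 0, 0, 0, 0, -6.2]
    - [0.5, 0, 0, 0.02, 0, 0, 0]
    - [0.5, 0, 0, 0.02, 0, 0, 0]
    - [0.5, 0, 0, 0, 0, 0, 0]
    - [0.5, 0, 0, 0, 0, 0, 0]
    - [0.5, 0, 0, 0, 0, 0, 0]

```text
time: 15.38
tool_pos: [0.5433, 0.2757, 0.1643]
tcp_rot: [0.133, -3.135, 0.0]
contact_force: [1.1, 0.4, -0.9]
finger_gap: 0.604
gripper_force: 41.9
```

Run:
```python
from h import *
s,p,d=shot("w10"); print(s["tool_pos"],s["finger_gap"]); v=held(s,d,.053,-.0078); t=target(v); print(t); plan(t[0],t[1],.1302,t[2])
np.savez("w10.npz",p=p,d=d,t=s["tool_pos"],r=s["tcp_rot"])
```

```text
[0.54327746 0.27573077 0.16425663] 0.6039932628571817
held [-1.2600e-02  8.0000e-04  3.1407e+00  9.3000e-03] rms 0.0006882383790477208 ztop -0.0071 9432
(np.float64(0.5438230255650128), np.float64(0.2753952977318988), np.float64(0.08653345055221248))
t 15.43 shift [-0.0004 -0.0006  0.0346] turn [ 0.05 -0.15 -0.1 ] rows>= 0.8
```

Request:
carry_out:
  motion:
    - [0.5, -0.0008, -0.0005, 0.015, 0, -0.1, 0]
    - [0.5, 0, 0, 0.012, 0, 0, 0]
    - [0.5, 0, 0, 0.004, 0, 0, 0]
    - [0.5, 0, 0, 0.001, 0, 0, 0]
    - [0.5, 0, 0, 0, 0, 0, 0]
    - [0.5, 0, 0, 0, 0, 0, 0]

```text
time: 15.93
tool_pos: [0.5443, 0.2757, 0.133]
tcp_rot: [0.133, -3.138, -0.002]
contact_force: [-0.4, 0.4, 0.0]
finger_gap: 0.603
gripper_force: 42.0
```

Run:
```python
from h import *
s=bot.read_state(); print(s["tool_pos"],s["contact_force"]); plan(.5441,.2754,.1302,.0868)
```

```text
[0.54434849 0.27574029 0.13295045] [-0.41928911  0.40552002  0.02355732]
t 15.93 shift [ 0.0003 -0.0003  0.0028] turn [ 0.08 -0.02 -0.11] rows>= 0.1
```

Request:
carry_out:
  motion:
    - [0.5, 0.0002, -0.0003, 0.0015, 0, 0, -0.1]
    - [0.5, 0, 0, 0.001, 0, 0, 0]
    - [0.5, 0, 0, 0.0005, 0, 0, 0]
    - [0.5, 0, 0, 0, 0, 0, 0]
    - [0.5, 0, 0, 0, 0, 0, 0]

```text
time: 16.35
tool_pos: [0.544, 0.2753, 0.1302]
tcp_rot: [0.136, -3.138, -0.002]
contact_force: [-2.6, 0.0, 7.7]
finger_gap: 0.599
gripper_force: 42.7
```

Request:
carry_out:
  motion:
    - [0.4, 0, 0, 0, 0, 0, 0]
    - [0.25, 0, 0, 0, 0, 0, 0]
    - [0.2, 0, 0, 0, 0, 0, 0]
    - [0.2, 0, 0, 0, 0, 0, 0]
    - [0.2, 0, 0, -0.02, 0, 0, 0]
    - [0.2, 0, 0, -0.03, 0, 0, 0]
    - [0.2, 0.01, 0, -0.035, 0, 0, 0]
    - [0.2, 0.02, 0, -0.035, 0, 0, 0]

```text
time: 17.02
tool_pos: [0.5145, 0.2721, 0.2491]
tcp_rot: [0.134, -3.136, 0.002]
contact_force: [0.6, 0.7, 0.0]
finger_gap: 0.795
gripper_force: 0.0
```

Request:
carry_out:
  motion:
    - [0.2, 0.015, 0, -0.01, 0, 0, 0]
    - [0.2, 0, 0, 0, 0, 0, 0]
    - [0.2, 0, 0, 0, 0, 0, 0]
    - [0.2, 0, 0, 0, 0, 0, 0]

```text
time: 17.35
tool_pos: [0.4988, 0.271, 0.258]
tcp_rot: [0.136, -3.136, -0.0]
contact_force: [-0.5, 0.7, -0.6]
finger_gap: 0.801
gripper_force: 0.0
```

Run:
```python
from h import *
s,p,d=shot("w11"); print(s["tool_pos"]); placed(s,d,.053,.138); np.savez("w11.npz",p=p,d=d,t=s["tool_pos"],r=s["tcp_rot"])
cv2.imwrite("pics/w11c.png",cv2.resize(p[130:270,160:360],None,fx=4,fy=4,interpolation=cv2.INTER_CUBIC)[:,:,::-1])
m=(.4863,-.0617,.456); plan(*graspxy(m,.012),.2,m[2])
```

```text
[0.49883921 0.27096499 0.25804505]
placed [0.5564 0.2772 0.0915 0.0088] rms 0.00029 z 0.1372 off seat fwd/left mm [ 0.14 -0.08] yaw deg 0.24
t 17.4 shift [ 0.0522 -0.3345  0.0579] turn [ 1.000e-02 -2.000e-01 -2.118e+01] rows>= 8.2
```

View pics/w11c.png

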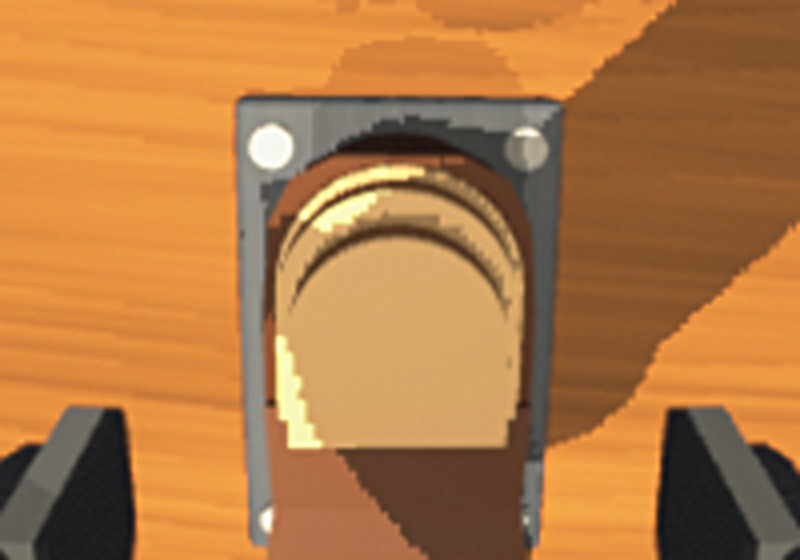

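The stack shows two lifts nested and centred, straight edges aligned at crop row ~448 (offset under 0.2 mm). Next is the small lift.

Request:
carry_out:
  motion:
    - [0.2, 0.006, -0.037, 0, 0, 0, 0]
    - [0.2, 0.006, -0.037, 0, 0, 0, 0]
    - [0.2, 0.006, -0.037, 0.01, 0, 0, 0]
    - [0.3, 0.006, -0.037, 0.015, 0, 0, 0]
    - [0.32, 0.006, -0.037, 0.015, 0, 0, 0]
    - [0.32, 0.006, -0.037, 0.015, 0, 0, 0]
    - [0.32, 0.006, -0.037, 0.015, 0, 0, 0]
    - [0.32, 0.005, -0.037, 0.015, 0, 0, 0]

```text
time: 18.07
tool_pos: [0.4767, -0.0299, 0.172]
tcp_rot: [0.135, -3.135, -0.0]
contact_force: [1.1, -0.4, -0.5]
finger_gap: 0.681
gripper_force: 0.0
```

Request:
carry_out:
  motion:
    - [0.32, 0.005, -0.038, 0.015, 0, 0, 0]
    - [0.32, 0, 0, 0.02, 0, 0, -7]
    - [0.32, 0, 0, 0.02, 0, -0.1, -7]
    - [0.32, 0, 0, 0, 0, -0.1, -7]
    - [0.32, 0, 0, 0, 0, 0, 0]
    - [0.32, 0, 0, 0, 0, 0, 0]
    - [0.32, 0, 0, 0, 0, 0, 0]

```text
time: 18.65
tool_pos: [0.4762, -0.066, 0.1186]
tcp_rot: [-0.699, 3.061, 0.002]
contact_force: [1.0, -0.3, 0.8]
finger_gap: 0.681
gripper_force: 0.0
```

Run:
```python
from h import *
s,p,d=shot("w12"); print(s["tool_pos"],s["finger_gap"]); bench(s,d,"lift_small",(.468,-.071),.456,.012,.003)
```

```text
[ 0.47616599 -0.06603191  0.1186268 ] 0.6812827487990881
lift_small 2535 [ 0.4861 -0.0621  0.437   0.002 ] rms 0.0003114927547151488
t 18.7 shift [ 0.0017 -0.0016  0.1159] turn [0.04 0.13 0.74] rows>= 2.8
```

Request:
carry_out:
  motion:
    - [0.32, 0.0017, -0.0016, 0.03, 0, 0.1, 0.7]
    - [0.32, 0, 0, 0.035, 0, 0, 0]
    - [0.32, 0, 0, 0.03, 0, 0, 0]
    - [0.32, 0, 0, 0.012, 0, 0, 0]
    - [0.32, 0, 0, 0.006, 0, 0, 0]
    - [0.32, 0, 0, 0.002, 0, 0, 0]
    - [0.32, 0, 0, 0, 0, 0, 0]

```text
time: 19.28
tool_pos: [0.4756, -0.0678, 0.0042]
tcp_rot: [-0.686, 3.065, 0.001]
contact_force: [-1.1, 0.4, 0.3]
finger_gap: 0.679
gripper_force: 0.0
```

Request:
carry_out:
  motion:
    - [0.45, 0, 0, 0, 0, 0, 0]
    - [0.6, 0, 0, 0, 0, 0, 0]
    - [0.6, 0, 0, 0, 0, 0, 0]
    - [0.6, 0, 0, 0, 0, 0, 0]
    - [0.6, 0, 0, 0, 0, 0, 0]

```text
time: 19.7
tool_pos: [0.4762, -0.0678, 0.0052]
tcp_rot: [-0.686, 3.063, 0.001]
contact_force: [-1.9, 1.5, 7.7]
finger_gap: 0.522
gripper_force: 41.6
```

Request:
carry_out:
  motion:
    - [0.6, 0, 0, -0.01, 0, 0, 0]
    - [0.6, 0, 0, -0.03, 0, 0, 0]
    - [0.6, 0, 0, -0.04, 0, 0, 0]
    - [0.6, 0, 0, -0.04, 0, 0, 0]
    - [0.6, 0, 0, -0.04, 0, 0, 0]
    - [0.6, 0, 0, -0.04, 0, 0, 0]
    - [0.6, 0, 0, 0, 0, 0, 0]
    - [0.6, 0, 0, 0, 0, 0, 0]

```text
time: 20.37
tool_pos: [0.4765, -0.0679, 0.2073]
tcp_rot: [-0.685, 3.058, 0.002]
contact_force: [-0.1, 0.5, -1.8]
finger_gap: 0.523
gripper_force: 41.1
```

Run:
```python
from h import *
s,p,d=shot("w13"); print(s["tool_pos"],s["finger_gap"]); v=held(s,d,.046,-.009); t=target(v); print(t); plan(t[0],t[1],.2,t[2])
```

```text
[ 0.47645664 -0.06794728  0.20725757] 0.5227991810994254
held [-1.1800e-02  8.0000e-04  3.1391e+00  2.2200e-02] rms 0.0006908464523112948 ztop -0.008 7309
(np.float64(0.5445955382312782), np.float64(0.2754754299949824), np.float64(0.08490720418944728))
t 20.42 shift [-0.2092  0.2812  0.0062] turn [ 0.08  0.22 20.36] rows>= 8.4
```

Request:
carry_out:
  motion:
    - [0.6, -0.0232, 0.0312, 0, 0, 0, 0]
    - [0.6, -0.0232, 0.0312, 0, 0, 0, 0]
    - [0.6, -0.0232, 0.0312, 0, 0, 0, 0]
    - [0.6, -0.0232, 0.0312, 0, 0, 0, 0]
    - [0.6, -0.0232, 0.0312, 0, 0, 0, 0]
    - [0.6, -0.0232, 0.0312, 0, 0, 0, 0]
    - [0.6, -0.0232, 0.0312, 0, 0, 0, 0]
    - [0.6, -0.0232, 0.0312, 0, 0, 0, 0]

```text
time: 21.08
tool_pos: [0.5356, 0.2381, 0.2025]
tcp_rot: [0.686, -3.064, 0.0]
contact_force: [0.6, -0.2, 0.2]
finger_gap: 0.522
gripper_force: 41.1
```

Request:
carry_out:
  motion:
    - [0.6, -0.0236, 0.0316, 0, 0, 0, 0]
    - [0.6, 0, 0, 0, 0, 0.1, 6.8]
    - [0.6, 0, 0, 0, 0, 0.1, 6.8]
    - [0.6, 0, 0, 0.01, 0, 0, 6.8]
    - [0.6, 0, 0, 0.02, 0, 0, 0]
    - [0.6, 0, 0, 0, 0, 0, 0]
    - [0.6, 0, 0, 0, 0, 0, 0]
    - [0.6, 0, 0, 0, 0, 0, 0]

```text
time: 21.75
tool_pos: [0.5442, 0.2751, 0.1741]
tcp_rot: [0.134, -3.135, 0.001]
contact_force: [-0.1, 0.6, -0.0]
finger_gap: 0.525
gripper_force: 41.1
```

Run:
```python
from h import *
s,p,d=shot("w14"); print(s["tool_pos"],s["finger_gap"]); v=held(s,d,.046,-.0085); t=target(v); print(t); plan(t[0],t[1],.1432,t[2])
```

```text
[0.54419648 0.27506718 0.17405754] 0.5249001279109631
held [-1.1500e-02  8.0000e-04  3.1385e+00  2.1600e-02] rms 0.0006153133158328176 ztop -0.008 7292
(np.float64(0.5449393165156592), np.float64(0.27552015205618896), np.float64(0.08435400727710882))
t 21.8 shift [-0.0006  0.0002  0.0314] turn [ 0.   -0.17  0.05] rows>= 0.8
```

Request:
carry_out:
  motion:
    - [0.6, -0.0006, 0.0002, 0.015, 0, -0.1, 0]
    - [0.6, 0, 0, 0.01, 0, 0, 0]
    - [0.6, 0, 0, 0.003, 0, 0, 0]
    - [0.6, 0, 0, 0.001, 0, 0, 0]
    - [0.6, 0, 0, 0, 0, 0, 0]
    - [0.6, 0, 0, 0, 0, 0, 0]

```text
time: 22.3
tool_pos: [0.545, 0.2757, 0.1457]
tcp_rot: [0.133, -3.138, -0.001]
contact_force: [-0.5, -0.8, -0.3]
finger_gap: 0.522
gripper_force: 41.2
```

Run:
```python
from h import *
s=bot.read_state(); print(s["tool_pos"],s["contact_force"]); plan(.5448,.2755,.1432,.0848)
```

```text
[0.54500173 0.27571097 0.14570156] [-0.46482821 -0.83360117 -0.26650225]
t 22.3 shift [ 0.0002 -0.0002  0.0025] turn [ 0.02 -0.05  0.  ] rows>= 0.1
```

Request:
carry_out:
  motion:
    - [0.6, 0.0002, -0.0002, 0.0015, 0, 0, 0]
    - [0.6, 0, 0, 0.001, 0, 0, 0]
    - [0.6, 0, 0, 0, 0, 0, 0]
    - [0.6, 0, 0, 0, 0, 0, 0]

```text
time: 22.63
tool_pos: [0.5449, 0.2755, 0.1433]
tcp_rot: [0.133, -3.138, -0.001]
contact_force: [-1.7, -0.2, 4.3]
finger_gap: 0.522
gripper_force: 41.5
```

Request:
carry_out:
  motion:
    - [0.5, 0, 0, 0, 0, 0, 0]
    - [0.35, 0, 0, 0, 0, 0, 0]
    - [0.3, 0, 0, 0, 0, 0, 0]
    - [0.3, 0, 0, 0, 0, 0, 0]
    - [0.3, 0, 0, -0.02, 0, 0, 0]
    - [0.3, 0, 0, -0.03, 0, 0, 0]
    - [0.3, 0.01, 0, -0.035, 0, 0, 0]
    - [0.3, 0.02, 0, -0.03, 0, 0, 0]

```text
time: 23.3
tool_pos: [0.5157, 0.2727, 0.2585]
tcp_rot: [0.132, -3.137, 0.002]
contact_force: [-0.2, 1.6, -0.2]
finger_gap: 0.701
gripper_force: 0.0
```

Request:
carry_out:
  motion:
    - [0.3, 0.015, 0, -0.005, 0, 0, 0]
    - [0.3, 0, 0, 0, 0, 0, 0]
    - [0.3, 0, 0, 0, 0, 0, 0]
    - [0.3, 0, 0, 0, 0, 0, 0]

```text
time: 23.63
tool_pos: [0.4997, 0.2714, 0.262]
tcp_rot: [0.133, -3.136, 0.001]
contact_force: [0.4, -0.1, -0.1]
finger_gap: 0.695
gripper_force: 0.0
```

Run:
```python
from h import *
s,p,d=shot("w15"); print(s["tool_pos"]); placed(s,d,.046,.152)
m=(.4870,.0780,-.145); plan(*graspxy(m,.010),.2,m[2])
```

```text
[0.49968733 0.27140958 0.26199014]
placed [0.5556 0.2771 0.0849 0.0129] rms 0.00032 z 0.1512 off seat fwd/left mm [-0.7 -0.1] yaw deg -0.15
t 23.68 shift [ 0.0386 -0.1892  0.0619] turn [-0.07 -0.16 13.15] rows>= 4.9
```

Request:
carry_out:
  motion:
    - [0.3, 0.0077, -0.0378, 0, 0, 0, 0]
    - [0.3, 0.0077, -0.0378, 0, 0, 0, 0]
    - [0.3, 0.0077, -0.0378, 0.01, 0, 0, 0]
    - [0.4, 0.0077, -0.0378, 0.015, 0, 0, 0]
    - [0.4, 0.0077, -0.038, 0.015, 0, 0, 0]
    - [0.4, 0, 0, 0.03, 0, 0, 6.5]
    - [0.4, 0, 0, 0.035, 0, -0.1, 6.5]
    - [0.4, 0, 0, 0.035, 0, 0, 0]

```text
time: 24.35
tool_pos: [0.4775, 0.0786, 0.1213]
tcp_rot: [0.238, 3.132, 0.0]
contact_force: [-0.9, 0.9, -0.5]
finger_gap: 0.604
gripper_force: 0.0
```

Request:
carry_out:
  motion:
    - [0.4, 0, 0, 0.004, 0, 0, 0]
    - [0.4, 0, 0, 0, 0, 0, 0]
    - [0.4, 0, 0, 0, 0, 0, 0]

```text
time: 24.6
tool_pos: [0.4782, 0.0799, 0.1194]
tcp_rot: [0.221, 3.134, -0.002]
contact_force: [0.1, -0.0, 0.5]
finger_gap: 0.604
gripper_force: 0.0
```

Run:
```python
from h import *
s,p,d=shot("w16"); print(s["tool_pos"],s["finger_gap"]); bench(s,d,"top_piece",(.468,.082),-.15,.010,.0035)
```

```text
[0.47818116 0.07989942 0.11937722] 0.6040388537584129
top_piece 1826 [ 0.487   0.0788 -0.1576  0.007 ] rms 0.0003107437540876552
t 24.65 shift [ 0.0017 -0.0011  0.1166] turn [0.02 0.1  0.95] rows>= 2.8
```

Request:
carry_out:
  motion:
    - [0.4, 0.0017, -0.0011, 0.03, 0, 0.1, 0.9]
    - [0.4, 0, 0, 0.035, 0, 0, 0]
    - [0.4, 0, 0, 0.03, 0, 0, 0]
    - [0.4, 0, 0, 0.013, 0, 0, 0]
    - [0.4, 0, 0, 0.006, 0, 0, 0]
    - [0.4, 0, 0, 0.002, 0, 0, 0]
    - [0.4, 0, 0, 0, 0, 0, 0]

```text
time: 25.23
tool_pos: [0.4765, 0.0797, 0.0038]
tcp_rot: [0.247, 3.132, 0.002]
contact_force: [-0.0, 0.4, 1.1]
finger_gap: 0.602
gripper_force: 0.0
```

Request:
carry_out:
  motion:
    - [0.5, 0, 0, 0, 0, 0, 0]
    - [0.7, 0, 0, 0, 0, 0, 0]
    - [0.7, 0, 0, 0, 0, 0, 0]
    - [0.7, 0, 0, 0, 0, 0, 0]
    - [0.7, 0, 0, 0, 0, 0, 0]

```text
time: 25.65
tool_pos: [0.4766, 0.0797, 0.0045]
tcp_rot: [0.247, 3.131, 0.003]
contact_force: [-1.8, 1.6, 6.5]
finger_gap: 0.441
gripper_force: 40.2
```

Request:
carry_out:
  motion:
    - [0.7, 0, 0, -0.01, 0, 0, 0]
    - [0.7, 0, 0, -0.03, 0, 0, 0]
    - [0.7, 0, 0, -0.04, 0, 0, 0]
    - [0.7, 0, 0, -0.04, 0, 0, 0]
    - [0.7, 0, 0, -0.04, 0, 0, 0]
    - [0.7, 0, 0, -0.04, 0, 0, 0]
    - [0.7, 0, 0, 0, 0, 0, 0]
    - [0.7, 0, 0, 0, 0, 0, 0]

```text
time: 26.32
tool_pos: [0.4771, 0.0796, 0.2067]
tcp_rot: [0.247, 3.127, 0.007]
contact_force: [0.4, -0.1, -0.8]
finger_gap: 0.443
gripper_force: 40.4
```

Run:
```python
from h import *
s,p,d=shot("w17"); print(s["tool_pos"],s["finger_gap"]); v=held(s,d,.039,-.009); t=target(v); print(t); plan(t[0],t[1],.2,t[2])
```

```text
[0.47706276 0.07964207 0.20667856] 0.44289652797693346
held [-1.0500e-02  8.0000e-04  3.1424e+00  3.2200e-02] rms 0.0007814404995077264 ztop -0.0088 5310
(np.float64(0.5459311097011914), np.float64(0.2755743156562485), np.float64(0.08825148428173243))
t 26.37 shift [-0.0382  0.205   0.0052] turn [  0.15   0.09 -14.11] rows>= 5.0
```

Request:
carry_out:
  motion:
    - [0.7, -0.0064, 0.034, 0, 0, 0, 0]
    - [0.7, -0.0064, 0.034, 0, 0, 0, 0]
    - [0.7, -0.0064, 0.034, 0, 0, 0, 0]
    - [0.7, -0.0064, 0.034, 0, 0, 0, 0]
    - [0.7, -0.0064, 0.034, 0, 0, 0, 0]
    - [0.7, -0.0062, 0.035, 0, 0, 0, 0]
    - [0.7, 0, 0, 0, 0.1, 0.1, -7]
    - [0.7, 0, 0, 0, 0, 0, -7.1]

```text
time: 27.03
tool_pos: [0.5452, 0.2767, 0.2002]
tcp_rot: [0.149, -3.131, 0.006]
contact_force: [-0.7, -0.9, -0.2]
finger_gap: 0.441
gripper_force: 40.4
```

Request:
carry_out:
  motion:
    - [0.7, 0, 0, 0.01, 0, 0, 0]
    - [0.7, 0, 0, 0.01, 0, 0, 0]
    - [0.7, 0, 0, 0, 0, 0, 0]
    - [0.7, 0, 0, 0, 0, 0, 0]
    - [0.7, 0, 0, 0, 0, 0, 0]

```text
time: 27.45
tool_pos: [0.5455, 0.2748, 0.1824]
tcp_rot: [0.135, -3.135, 0.003]
contact_force: [0.2, 0.2, 1.0]
finger_gap: 0.442
gripper_force: 40.5
```

Run:
```python
from h import *
s,p,d=shot("w18"); print(s["tool_pos"],s["finger_gap"]); v=held(s,d,.039,-.009); t=target(v); print(t); plan(t[0],t[1],.1565,t[2])
```

```text
[0.54551286 0.27480583 0.18244875] 0.44171669548529074
held [-1.070e-02  8.000e-04  3.141e+00  3.310e-02] rms 0.0008068744622636415 ztop -0.0088 5313
(np.float64(0.5457225845583725), np.float64(0.275598090396656), np.float64(0.08684464277522505))
t 27.5 shift [-0.0002  0.0006  0.0263] turn [-0.06 -0.19 -0.02] rows>= 0.6
```

Request:
carry_out:
  motion:
    - [0.7, -0.0004, 0.0003, 0.01, 0, -0.2, 0]
    - [0.7, 0, 0, 0.01, 0, 0, 0]
    - [0.7, 0, 0, 0.003, 0, 0, 0]
    - [0.7, 0, 0, 0.001, 0, 0, 0]
    - [0.7, 0, 0, 0, 0, 0, 0]
    - [0.7, 0, 0, 0, 0, 0, 0]

```text
time: 28.0
tool_pos: [0.5461, 0.2757, 0.1589]
tcp_rot: [-0.138, 3.138, -0.002]
contact_force: [-0.1, -0.1, 0.1]
finger_gap: 0.442
gripper_force: 40.5
```

Run:
```python
from h import *
s=bot.read_state(); print(s["tool_pos"],s["contact_force"]); plan(.5460,.2756,.1565,.0874)
```

```text
[0.54611059 0.27569318 0.15894365] [-0.14015061 -0.08986851  0.07801871]
t 28.0 shift [ 0.0001 -0.0001  0.0024] turn [-0.06  0.02  0.04] rows>= 0.1
```

Request:
carry_out:
  motion:
    - [0.7, 0, 0, 0.0014, 0, 0, 0]
    - [0.7, 0, 0, 0.001, 0, 0, 0]
    - [0.7, 0, 0, 0, 0, 0, 0]
    - [0.7, 0, 0, 0, 0, 0, 0]

```text
time: 28.33
tool_pos: [0.5462, 0.2758, 0.1566]
tcp_rot: [-0.139, 3.138, -0.001]
contact_force: [0.6, -0.0, 1.2]
finger_gap: 0.447
gripper_force: 40.6
```

Request:
carry_out:
  motion:
    - [0.7, 0, 0, 0.0004, 0, 0, 0]
    - [0.7, 0, 0, 0, 0, 0, 0]
    - [0.5, 0, 0, 0, 0, 0, 0]
    - [0.4, 0, 0, 0, 0, 0, 0]
    - [0.3, 0, 0, 0, 0, 0, 0]
    - [0.3, 0, 0, 0, 0, 0, 0]
    - [0.3, 0, 0, -0.02, 0, 0, 0]
    - [0.3, 0, 0, -0.03, 0, 0, 0]

```text
time: 29.0
tool_pos: [0.5442, 0.2745, 0.203]
tcp_rot: [0.138, -3.133, 0.008]
contact_force: [0.1, 1.0, 1.3]
finger_gap: 0.696
gripper_force: 0.0
```

Request:
carry_out:
  motion:
    - [0.3, 0.01, 0, -0.035, 0, 0, 0]
    - [0.3, 0.02, 0, -0.03, 0, 0, 0]
    - [0.3, 0.015, 0, 0, 0, 0, 0]
    - [0.3, 0, 0, 0, 0, 0, 0]
    - [0.3, 0, 0, 0, 0, 0, 0]
    - [0.3, 0, 0, 0, 0, 0, 0]

```text
time: 29.5
tool_pos: [0.501, 0.2717, 0.2704]
tcp_rot: [0.139, -3.138, 0.002]
contact_force: [0.6, 0.5, -0.2]
finger_gap: 0.703
gripper_force: 0.0
```

Run:
```python
from h import *
s,p,d=shot("w19"); print(s["tool_pos"]); placed(s,d,.039,.166)
q,_=bot.read_camera("side")
a=cv2.resize(p[100:260,160:360],(600,480),interpolation=cv2.INTER_CUBIC); b=cv2.resize(q[225:305,205:305],(600,480),interpolation=cv2.INTER_CUBIC)
cv2.imwrite("pics/end.png",cv2.resize(np.hstack([a,b])[:,:,::-1],(800,320)))
```

```text
[0.5010249  0.27169662 0.27042367]
placed [0.5564 0.2777 0.0935 0.0272] rms 0.0004 z 0.1652 off seat fwd/left mm [0.11 0.36] yaw deg 0.35
```

View pics/end.png

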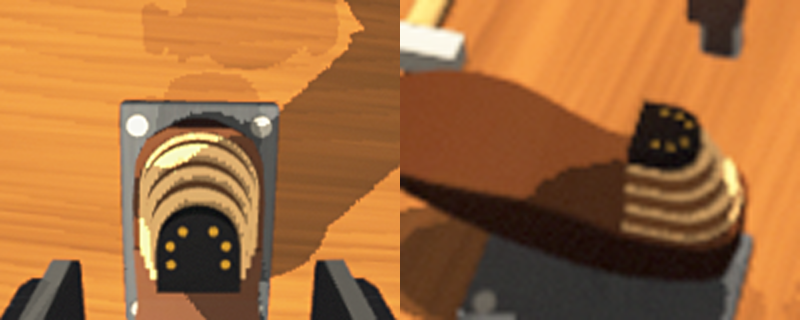

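The finished stack stands square: four flat layers, straight fronts in one vertical line (right view, column ~630), top piece centred at (198,250). The robot is clear of it.

```bash
python3 -c "
from rig import bot
print(bot.job_done())"
```

```text
the job is handed in; nothing more can be done
None
```

The heel is built and handed in at about 30 s: large, middle and small lifts, then the rubber top piece, each measured within about 1 mm of flush and centred on the seat, with the arm clear and the hammer, brush and tin not touched.

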